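# Freshen the cedar pieces on the lamp carousel and collect them in the dish

## Task

Put all the loose cedar pieces into the chute of the little carousel while it stands at its green (loading) mark, turn it one click so that the chute rests under the violet lamp for at least three seconds, then turn it one more click to the red (outlet) mark. Hold the enamelled dish by its handle under the chute's mouth and raise it against the brass bar to lift the gate, so that all the pieces slide into the held dish; then set it down upright in the middle of the cork mat with all the pieces in it. Leave the carousel clicked in at the red mark with its gate shut, and do not disturb the other shoe-care things.

Things in the scene. Friction and masses are not known exactly. Their poses are not given: they have to be found in the camera images.
- carousel (a joint): angle of the carousel (rad): 0 = loading (green mark), 1.047 = under the lamp (violet mark), 2.094 = outlet (red mark); it grows clockwise seen from above. Sprung detents at these three angles (torque zero at each, greatest 0.26 rad away) pull it in from up to 0.4 rad either side; crossing between them takes about 2 N at the crank post. Stops at -0.15 and 2.244.
- chute_top (a point): point on the turning axis, on the chute's floor, 178 mm above the shelf; turns with the carousel. x: level, from the axis out along the chute to its mouth; z: up. The chute is a slick aluminium channel 60 mm wide inside, walls 32 mm high, floor falling 26 degrees outwards, from a back wall at x = -70 mm (floor 213 mm up, wall top 250 mm) to the mouth at x = +130 mm. Pieces let go near x = 0 slide to the gate.
- chute_lip (a point): middle of the chute floor's outer edge (the mouth), 130 mm from the axis, 115 mm above the shelf; same axes as chute_top. The chute's underside there is 110 mm above the shelf and rises inwards; below it only the turning disc (66 mm radius, up to 37 mm), its column (26 mm radius) and the base (90 mm radius, 25 mm high) are in the way.
- lamp (a point): centre of the underside of the fixed violet-lit lamp, a white disc 60 mm across, 189 mm above the shelf and 120 mm from the turning axis, over the chute's mouth end when the carousel is at 1.047. Its arm, 212 mm up, runs outwards to a post 225 mm from the axis.
- crank_top (a point): top centre of the upright brass crank post that turns the carousel: 18 mm across, reaching from 37 to 122 mm above the shelf, 135 mm from the axis on the side opposite the chute's mouth. Push it round sideways.
- gate (a joint): how far the red gate at the mouth is lifted (m): 0 shut (falls shut by itself, 60 g), 0.037 at its upper stop. Pieces slip out once it is lifted about 30 mm.
- gate_bar (a point): underside of the middle of the gate's brass bar: a level bar 8 mm thick and 140 mm long across the chute, 141 mm from the axis (11 mm beyond the mouth), 55 mm above the shelf with the gate shut; same axes as chute_top. A dish rim pushed up from below under both ends of the bar lifts it and the gate; let down, they fall back.
- cedar0_center (a point): cedar freshener, a plain light-brown upright cylinder 28 mm across and 26 mm tall, 20 g; the point is its centre, 13 mm up. There are three to five in all (None: absent, or held).
- cedar1_center (a point): cedar freshener, a plain light-brown upright cylinder 28 mm across and 26 mm tall, 20 g; the point is its centre, 13 mm up. There are three to five in all (None: absent, or held).
- cedar2_center (a point): cedar freshener, a plain light-brown upright cylinder 28 mm across and 26 mm tall, 20 g; the point is its centre, 13 mm up. There are three to five in all (None: absent, or held).
- cedar3_center (a point): cedar freshener, a plain light-brown upright cylinder 28 mm across and 26 mm tall, 20 g; the point is its centre, 13 mm up. There are three to five in all (None: absent, or held).
- cedar4_center (a point): cedar freshener, a plain light-brown upright cylinder 28 mm across and 26 mm tall, 20 g; the point is its centre, 13 mm up. There are three to five in all (None: absent, or held).
- dish_center (a point): centre of the round white enamelled tin dish with a blue rim, 18 mm above its underside. 116 mm across at the rim, 100 mm at the foot, 36 mm high, wall 3 mm, 160 g. x points from the centre towards the handle, z up.
- dish_handle (a point): grip point on the dish's handle, 100 mm from the dish's centre and 24 mm above its underside: an upright white blade 10 mm thick and 24 mm tall (12 to 36 mm above the underside) that runs straight out from the rim to 127 mm from the centre. Pinch it across its thickness from above.
- mat: fixed square cork mat with blue edge, 130 mm on a side, 3 mm thick; the origin is the centre of its underside.
- tree_left: bystander: left mahogany shoe tree, about 260 x 66 mm, 45 mm high; origin under its middle
- tree_right: bystander: right mahogany shoe tree, the same size
- shoehorn: bystander: long tortoiseshell shoehorn, about 400 x 42 mm, lying flat
- stretcher: bystander: chrome shoe stretcher with key, about 250 x 70 mm, 50 mm high
- brush: bystander: shoe brush, 160 x 50 mm, 44 mm high
- polish_black: bystander: black polish tin, 74 mm across, 20 mm high
- polish_tan: bystander: tan polish tin, the same size
- cream: bystander: small jar of shoe cream, 48 mm across, 75 mm high

How it is judged (in metres and radians):
On the way, in this order (a step that is already met when the one before it is completed fails the run):
1. all the cedar pieces lie in the chute, with the carousel at the green loading mark (x of cedar0_center in the frame of chute_top between -0.075 and 0.14 m and y of cedar0_center in the frame of chute_top between -0.034 and 0.034 m and z of each of cedar0_center, cedar1_center, cedar2_center, cedar3_center, cedar4_center in the frame of chute_top above -0.062 m and x of cedar1_center in the frame of chute_top between -0.075 and 0.14 m and y of cedar1_center in the frame of chute_top between -0.034 and 0.034 m and x of cedar2_center in the frame of chute_top between -0.075 and 0.14 m and y of cedar2_center in the frame of chute_top between -0.034 and 0.034 m and x of cedar3_center in the frame of chute_top between -0.075 and 0.14 m and y of cedar3_center in the frame of chute_top between -0.034 and 0.034 m and x of cedar4_center in the frame of chute_top between -0.075 and 0.14 m and y of cedar4_center in the frame of chute_top between -0.034 and 0.034 m and value of joint carousel between -0.12 and 0.12 rad), for 0.2 s.
2. the carousel stands at the violet mark, all the pieces under the lamp, for 2.5 seconds (x of cedar0_center in the frame of chute_top between -0.075 and 0.14 m and y of cedar0_center in the frame of chute_top between -0.034 and 0.034 m and z of each of cedar0_center, cedar1_center, cedar2_center, cedar3_center, cedar4_center in the frame of chute_top above -0.062 m and x of cedar1_center in the frame of chute_top between -0.075 and 0.14 m and y of cedar1_center in the frame of chute_top between -0.034 and 0.034 m and x of cedar2_center in the frame of chute_top between -0.075 and 0.14 m and y of cedar2_center in the frame of chute_top between -0.034 and 0.034 m and x of cedar3_center in the frame of chute_top between -0.075 and 0.14 m and y of cedar3_center in the frame of chute_top between -0.034 and 0.034 m and x of cedar4_center in the frame of chute_top between -0.075 and 0.14 m and y of cedar4_center in the frame of chute_top between -0.034 and 0.034 m and value of joint carousel between 0.9272 and 1.1672 rad), for 2.5 s.
3. the carousel stands at the red mark with all the pieces still in the chute (x of cedar0_center in the frame of chute_top between -0.075 and 0.14 m and y of cedar0_center in the frame of chute_top between -0.034 and 0.034 m and z of each of cedar0_center, cedar1_center, cedar2_center, cedar3_center, cedar4_center in the frame of chute_top above -0.062 m and x of cedar1_center in the frame of chute_top between -0.075 and 0.14 m and y of cedar1_center in the frame of chute_top between -0.034 and 0.034 m and x of cedar2_center in the frame of chute_top between -0.075 and 0.14 m and y of cedar2_center in the frame of chute_top between -0.034 and 0.034 m and x of cedar3_center in the frame of chute_top between -0.075 and 0.14 m and y of cedar3_center in the frame of chute_top between -0.034 and 0.034 m and x of cedar4_center in the frame of chute_top between -0.075 and 0.14 m and y of cedar4_center in the frame of chute_top between -0.034 and 0.034 m and value of joint carousel between 1.9744 and 2.2144 rad), for 0.2 s.
4. all the pieces are in the dish while it is held up off the shelf, the carousel still at the red mark (horizontal distance between each of cedar0_center, cedar1_center, cedar2_center, cedar3_center, cedar4_center and dish_center below 0.056 m and z of cedar0_center in the frame of dish_center between -0.018 and 0.035 m and z of cedar1_center in the frame of dish_center between -0.018 and 0.035 m and z of cedar2_center in the frame of dish_center between -0.018 and 0.035 m and z of cedar3_center in the frame of dish_center between -0.018 and 0.035 m and z of cedar4_center in the frame of dish_center between -0.018 and 0.035 m and value of joint carousel between 1.9744 and 2.2144 rad and height (world z) of dish_center above 0.03 m and angle between dish_center's own z axis and vertical below 0.35 rad), for 0.2 s.
At the end, for the whole second after the job is handed in: Every cedar piece is in the dish; the dish stands flat (within 0.1 rad) on the cork mat, its centre within 30 mm of the mat's; the carousel is within 0.12 rad of the red mark (2.094) and the gate is shut (under 4 mm) (horizontal distance between each of cedar0_center, cedar1_center, cedar2_center, cedar3_center, cedar4_center and dish_center below 0.056 m and z of cedar0_center in the frame of dish_center between -0.018 and 0.035 m and z of cedar1_center in the frame of dish_center between -0.018 and 0.035 m and z of cedar2_center in the frame of dish_center between -0.018 and 0.035 m and z of cedar3_center in the frame of dish_center between -0.018 and 0.035 m and z of cedar4_center in the frame of dish_center between -0.018 and 0.035 m and value of joint carousel between 1.9744 and 2.2144 rad and value of joint gate below 0.004 m and horizontal distance between dish_center and mat below 0.03 m and height (world z) of dish_center between 0.018 and 0.026 m and angle between dish_center's own z axis and vertical below 0.1 rad); the robot touches nothing.
It fails at once if a bystander is shoved more than 40 mm (distance of any of tree_left, tree_right, shoehorn, stretcher, brush, polish_black, polish_tan, cream from where it was at the start of the episode above 0.04 m).
Of cedar0, cedar1, cedar2, cedar3, cedar4 only 3 to 5 are there at a start; the rules pass over those that are not, and their reading is None.
At some moment in a run one of cedar0, cedar1, cedar2, cedar3, cedar4, dish may be knocked a few centimetres aside while the robot is not near it.
It also fails if it takes over 210 s, if anything falls off the work surface, if the arm or the gripper's body presses on something with over 40 N, if the wrist force passes 120 N, or if a joint passes its speed limit or range.

## Robot

A 7-joint arm with a two-finger parallel gripper is mounted at the origin on the work surface. World frame = base frame: x ahead of the robot, y to its left, z up, the work surface at z = 0. Lengths are in mm, angles in rad, forces in N, time in s.
With the tool pointing down it reaches from about 400 to 925 mm from the base axis. Payload 4.1 kg.
Tool frame: the origin (TCP) lies on the mounting face of the last link; the fingertips stand 173 mm ahead of it and the grasp point (between the pads) lies 155 mm ahead of it; z points along the fingers, x is the direction in which the jaws open and shut, and the axes are right-handed (so a half turn about z gives the same grasp; the last joint's range is limited). The gripper opens to 85 mm and grips with 20 to 120 N. Pads are 22 mm wide; open, the fingers measure 114 mm over their backs; the gripper's body (76 mm by 85 mm) begins 54 mm behind the grasp point. The pads swing forward as they close: fully open they stand 13 mm farther back than shut.
Start: joints at [-1.449, 0.398, 0.045, 1.537, -0.019, 1.207, -0.051], TCP at [142.326, 634.24, 404.747] pointing down, gripper open.
Joint ranges: [-2.82, 2.82], [-0.49, 2.23], [-1.37, 1.46], [0, 2.46], [-1.36, 4.5], [0.23, 2], [-2.94, 2.94]. Speed limits (rad/s): [2.57, 2.57, 3.14, 3.14, 3.14, 3.14, 3.14].

## Interface

Orientations are given as a 3x3 rotation matrix whose columns are the frame's x, y, z axes.
In Python, from station import r gives the robot as it stands. The module is installed in compiled form; this text tells all that it offers.
- The arm moves only by the tool move_arm, never from a script. Its argument "deltas" is a list that holds one entry, the list of rows, each a list of 7 numbers: the turn, a rotation vector about the world's x, y, z in rad, then the shift along the world's x, y, z in cm, then the opening in per cent of the stroke, from 0 (shut) to 100 (fully open). A call has 1 to 12 rows; each row shifts and turns the pose as measured when the row begins; what a row does not reach is not made up. A row lasts 1/8 s, in which the tool goes at most 62.5 mm and 10.7 degrees, less where a joint would pass 70% of its speed; a pose out of reach is approached as far as the arm can. A call with a gripper value outside its range is refused whole. The fingers move at their own pace and stop on an object; "grip_force" is the grip in N (left out, the last holds). Time passes only in rows, so rows that do not move let the fingers close. It gives the time, the measured TCP pose, the force and the opening at its end, in the units of the state.
- r.state(): the state, without advancing time (a new reading comes with each control period).
- r.grab_frame(name): name is "scene" or "top"; returns the picture (420x560x3 uint8, red, green, blue); there is no depth.
- r.get_calibration(name): a dict with "intrinsics" (3x3 intrinsics, pixels), "rvec" (rotation vector, rad) and "tvec" (3), from world to camera coordinates, as OpenCV has them. Camera axes: x right, y down, z forward; pixel columns grow to the right and rows downward; lengths in mm; the calibration is good to about 2 mm. A picture is of the moment at which its call begins. get_calibration takes no time and is no camera call.
- r.sign_off(): hands the job in, once; it reports no verdict.
The state is a dict: "time_s": time; "joints": joint angles; "joint_vel": joint speeds; "effort": joint torques, N m; "tcp_pos": TCP position; "eef_rot": TCP orientation; "force": force on the tool from outside, world axes, zero at the start; "moment": the same for the moment, N m; "grip_width": finger opening in mm.
Only numpy, scipy, OpenCV 4.12 (cv2) and the standard library are available. Lean on these libraries where they do the work, as an engineer would, in place of code of your own. Each camera call takes 0.05 s, during which the arm holds its last target. There are 200 camera calls.

## Working session

There is one attempt and no reset: what is moved stays moved. The work goes in short steps, Python scripts to look and compute and a tool call to move; the robot and the scene stay as the last step left them, time stands still between calls to the robot, and variables do not carry over. Pictures are saved under pics/ and viewed, about 12 in all and at most 16, crops included, and the job is handed in when it is done.

Besides the shell and the picture viewer there is one more tool, called after "Call:" as a command line: name --argument value ..., lists and objects as JSON in quotes. move_arm: Moves the arm, as the interface text tells. Its arguments: {"type":"object","properties":{"deltas":{"type":"array","items":{"type":"array","items":{"type":"array","items":{"type":"number"}}}},"grip_force":{"type":"number"}},"required":["deltas"]}

```bash
mkdir -p pics; cat > h.py <<'E'
import numpy as np, cv2
from station import r
def cal(n):
    c=r.get_calibration(n);K=np.array(c["intrinsics"],float);R=cv2.Rodrigues(np.array(c["rvec"],float))[0];t=np.array(c["tvec"],float).ravel()
    return K,R,t
def px2(n,u,v,z):
    K,R,t=cal(n);d=R.T@np.linalg.inv(K)@np.array([u,v,1.]);C=-R.T@t
    return C+d*(z-C[2])/d[2]
def proj(n,p):
    K,R,t=cal(n);q=K@(R@np.array(p,float)+t);return q[:2]/q[2]
def grab(n,f=None):
    im=cv2.cvtColor(np.array(r.grab_frame(n)),cv2.COLOR_RGB2BGR)
    if f: cv2.imwrite('pics/'+f,im)
    return im
E
python3 - <<'E'
from h import *
for n in("scene","top"):
    grab(n,n+'0.png');K,R,t=cal(n);print(n,K[0,0],(-R.T@t).round(),R[2].round(2),R[0].round(2))
print(r.state())
E
```

```text
scene 381.56864407448035 [ 861. -677. 1034.] [-0.3   0.54 -0.78] [0.87 0.48 0.  ]
top 439.9412307990384 [ 288.  -33. 1605.] [ 0.14 -0.01 -0.99] [ 0.03 -1.    0.02]
{'time_s': 0.1, 'joints': array([-1.44899492,  0.39910043,  0.04505768,  1.53775524, -0.01868177,
        1.20691471, -0.05068715]), 'joint_vel': array([ 9.63767610e-04, -2.27512392e-03, -2.61699811e-04, -3.65747661e-03,
        8.28203356e-05, -5.64262650e-04,  9.45483003e-04]), 'effort': array([ 3.00022781e-03, -4.76261151e+01,  1.36960756e+00, -2.54949099e+01,
        1.18518653e-02,  5.02922441e-03,  3.00437094e-06]), 'tcp_pos': array([142.26786259, 633.96243101, 403.77835811]), 'eef_rot': array([[ 2.18902467e-01,  9.75746715e-01, -2.40635676e-04],
       [ 9.75745175e-01, -2.18902551e-01, -1.73998135e-03],
       [-1.75045685e-03,  1.46087111e-04, -9.99998457e-01]]), 'force': array([-0.51322282, -0.05994393,  0.42456837]), 'moment': array([-0.02382318, -0.00242113,  0.00110354]), 'grip_width': 85.48920563589508}
```

View pics/scene0.png

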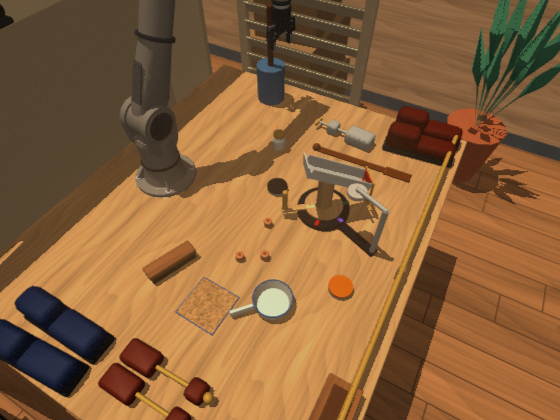

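View pics/top0.png

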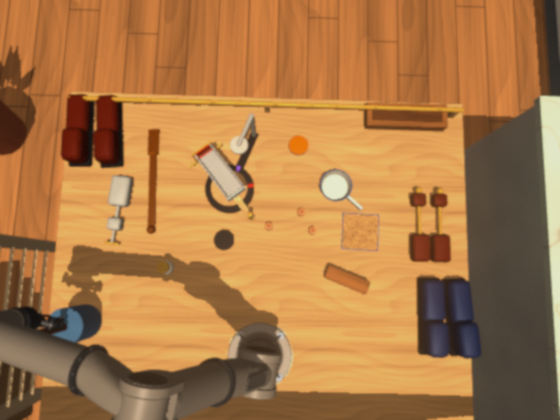

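The scene view shows the carousel at about (323,190), three cedar pieces at (268,222), (239,256) and (265,255), the dish at (273,300) with its handle to the left, and the mat at (208,304). The top view also shows three pieces, at (301,211), (268,225) and (311,230).

```bash
python3 - <<'E'
from h import *
s=cv2.imread('pics/scene0.png');t=cv2.imread('pics/top0.png')
a=cv2.resize(s[130:330,180:400],None,fx=3.6,fy=3,interpolation=cv2.INTER_CUBIC) if 0 else cv2.resize(s[140:330,180:400],None,fx=3,fy=3,interpolation=cv2.INTER_CUBIC)
b=cv2.resize(t[110:290,180:400],None,fx=3,fy=3,interpolation=cv2.INTER_CUBIC)
cv2.imwrite('pics/c1.png',a);cv2.imwrite('pics/c2.png',b)
# cedar candidates in both
for n,im,roi in(("scene",s,(180,140,330,330)),("top",t,(240,195,330,245))):
    hsv=cv2.cvtColor(im,cv2.COLOR_BGR2HSV);x0,y0,x1,y1=roi
    m=cv2.inRange(hsv,(2,90,90),(11,255,255));k=np.zeros_like(m);k[y0:y1,x0:x1]=m[y0:y1,x0:x1]
    c,_,st,ce=cv2.connectedComponentsWithStats(k)
    for i in range(1,c):
        if st[i,4]>8: print(n,st[i],ce[i].round(1),px2(n,*ce[i],13).round())
for p in((301,211),(268,225),(311,230)):
    print(t[p[1],p[0]],px2("top",*p,13).round())
for p in((268,222),(239,256),(265,255)): print(px2("scene",*p,13).round())
E
```

```text
scene [265 219   7   5  23] [267.8 220.6] [450.  -9.  13.]
scene [314 220   6   6  27] [316.6 222.4] [597.  64.  13.]
scene [261 251   7   6  28] [264.3 253.4] [ 506. -128.   13.]
scene [236 252   7   6  27] [239.3 254.3] [ 438. -169.   13.]
[ 64 118 206] [ 510. -135.   13.]
[ 67 123 211] [455. -16.  13.]
[ 71 129 216] [ 441. -173.   13.]
[454. -14.  13.]
[ 441. -175.   13.]
[ 511. -132.   13.]
```

View pics/c1.png

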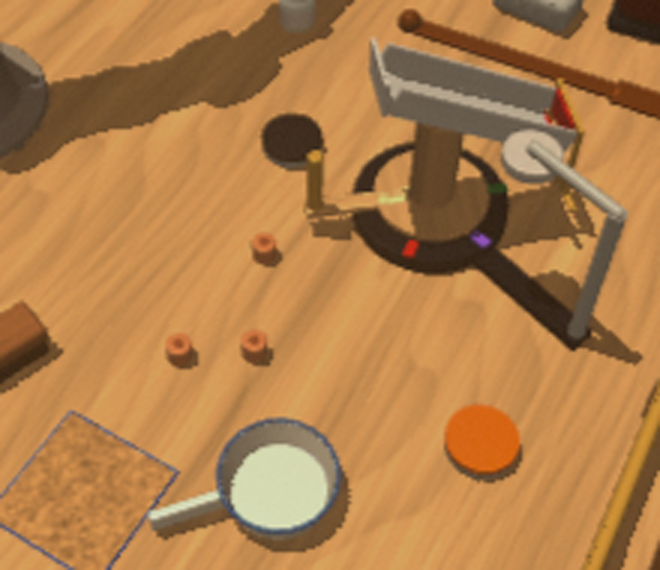

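View pics/c2.png

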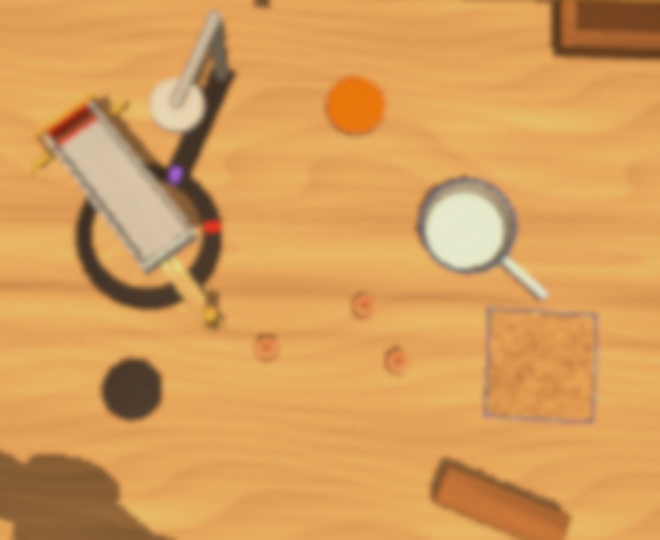

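The crops show the scene clearly:
- **Carousel:** its dark ring is centred near top crop (148,238). The red mark is at (212,227), the violet at (176,175), and the chute points up-left at green.
- **Crank:** its top is near scene crop (315,155).
- **Dish:** its centre is at top crop (466,225), with the handle tip at (544,296).
- **Mat:** its centre is at (541,365).
- **Cedars:** only three are visible.

```bash
python3 - <<'E'
from h import *
T=lambda x,y,z:px2("top",180+(x+.5)/3-.5,110+(y+.5)/3-.5,z).round(1)
S=lambda x,y,z:px2("scene",180+(x+.5)/3-.5,140+(y+.5)/3-.5,z).round(1)
print("ring",T(148,238,25),S(431,205,25))
print("crank",T(213,306,122),S(315,154,122))
print("violet",T(176,175,25),S(481,240,25)," red",T(212,227,25),S(410,248,25),"green",S(498,188,25))
print("lamp",T(177,104,195),S(532,147,195),"post base",T(230,75,10),S(577,340,10))
print("dish rim",T(466,225,36),S(279,474,36)," tip",T(544,295,36),S(152,519,30))
print("mat",T(541,365,3),S(76+0,497,3))
print("gatebar ends",T(37,165,55),T(122,106,55),S(577,130,80))
for a in [(363,305),(266,347),(396,360)]: print("cedT",T(*a,26))
for a in [(254,339),(264,241),(179,342)]: print("cedS",S(*a,26))
t=cv2.imread('pics/top0.png');s=cv2.imread('pics/scene0.png')
# dish floor by brightness (white), at z~3
for n,im,roi in(("top",t,(310,165,365,205)),("scene",s,(240,270,300,330))):
    hsv=cv2.cvtColor(im,cv2.COLOR_BGR2HSV);m=cv2.inRange(hsv,(0,0,160),(180,75,255));x0,y0,x1,y1=roi;k=np.zeros_like(m);k[y0:y1,x0:x1]=m[y0:y1,x0:x1]
    c,_,st,ce=cv2.connectedComponentsWithStats(k);i=1+st[1:,4].argmax();print(n,st[i],px2(n,*ce[i],3).round(1))
E
```

```text
ring [581.7 129.6  25. ] [593.8 122.1  25. ]
crank [487.5  42.9 122. ] [481.3  49.3 122. ]
violet [661.   98.7  25. ] [663.7 103.3  25. ]  red [597.5  52.5  25. ] [599.4  54.8  25. ] green [650.7 182.8  25. ]
lamp [700.9  86.5 195. ] [694.9 103.4 195. ] post base [794.4  37.5  10. ] [802.6  40.9  10. ]
dish rim [ 606.7 -255.7   36. ] [ 609.7 -257.1   36. ]  tip [ 523.5 -350.5   36. ] [ 527.4 -351.5   30. ]
mat [ 442.  -353.4    3. ] [ 441.6 -359.5    3. ]
gatebar ends [661.2 263.1  55. ] [737.3 164.7  55. ] [707.2 259.8  80. ]
cedT [ 506.6 -133.1   26. ]
cedT [452.5 -17.5  26. ]
cedT [ 441.1 -174.    26. ]
cedS [ 508.9 -132.4   26. ]
cedS [453.5 -15.8  26. ]
cedS [ 442.6 -173.4   26. ]
top [322 170  27  31 630] [ 611.6 -259.3    3. ]
scene [257 288  33  28 732] [ 608.4 -254.5    3. ]
```

Estimates so far:
- **Carousel:** axis about (588,127), green direction about 40.5°.
- **Cedars:** (453,-16), (508,-133) and (442,-174).
- **Dish:** (609,-257), with the handle pointing at -132°.
- **Mat:** (442,-354).

The two views agree within a few mm. I'm heading for the first cedar with the jaws turned to lie along the chute.

Call:
move_arm --deltas '[[[0,0,-0.092,3.4,-4.3,0,60],[0,0,-0.092,3.4,-4.3,0,60],[0,0,-0.092,3.4,-4.3,0,60],[0,0,-0.092,3.4,-4.3,0,60],[0,0,-0.092,3.4,-4.3,0,60],[0,0,-0.092,3.4,-4.3,0,60],[0,0,-0.092,3.4,-4.3,0,60],[0,0,0,1.2,-5.7,-1,60],[0,0,0,1.2,-5.7,-1,60],[0,0,0,1.2,-5.7,-1,60],[0,0,0,1.2,-5.7,-1,60],[0,0,0,1.2,-5.7,-1,60]]]' --grip_force 30

```text
time_s: 1.6
tcp_pos: [442.7, 31.3, 349.2]
eef_rot: [[0.768, 0.641, -0.001], [0.641, -0.768, 0.0], [-0.001, -0.001, -1.0]]
force: [0.7, 0.6, -0.0]
grip_width: 51.3
```

Call:
move_arm --deltas '[[[0,0,0,1.0,-4.8,-1,60],[0,0,0,0,0,-4,60],[0,0,0,0,0,-4,60],[0,0,0,0,0,-4,60],[0,0,0,0,0,-3,60],[0,0,0,0,0,-1.3,60],[0,0,0,0,0,0,60]]]'

```text
time_s: 2.48
tcp_pos: [452.2, -24.3, 171.3]
eef_rot: [[0.775, 0.632, 0.001], [0.632, -0.775, -0.001], [0.0, 0.001, -1.0]]
force: [-0.4, 0.1, -1.0]
grip_width: 51.2
```

```bash
python3 - <<'E'
from h import *
s=grab('scene');print(r.state()['tcp_pos'].round(1))
u,v=map(int,proj('scene',(453,-16,13)))
cv2.imwrite('pics/d1.png',cv2.resize(s[v-70:v+60,u-80:u+110],None,fx=4,fy=4,interpolation=cv2.INTER_CUBIC))
E
```

```text
[452.5 -24.3 171.8]
```

View pics/d1.png

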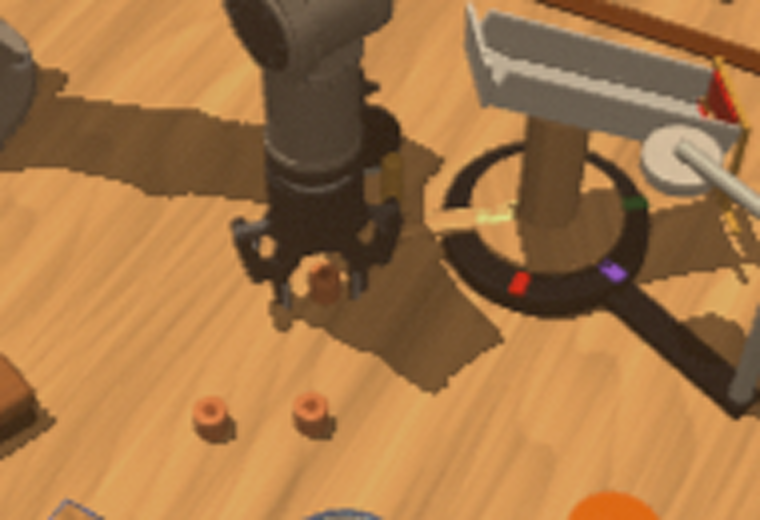

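The crop shows the cedar between the open fingers, slightly to the right of centre at about (322,283). The TCP is 8 mm low in y, so I'll centre it and close.

Call:
move_arm --deltas '[[[0,0,0,0,0.8,0.3,60],[0,0,0,0,0,0,60],[0,0,0,0,0,0,0],[0,0,0,0,0,0,0],[0,0,0,0,0,0,0],[0,0,0,0,0,0,0],[0,0,0,0,0,0,0]]]' --grip_force 35

```text
time_s: 3.4
tcp_pos: [454.0, -15.3, 178.1]
eef_rot: [[0.775, 0.632, 0.009], [0.632, -0.775, 0.001], [0.008, 0.004, -1.0]]
force: [-0.8, 0.6, -0.0]
grip_width: 26.3
```

Call:
move_arm --deltas '[[[0,0,0,0,0,3,0],[0,0,0,0,0,5.5,0],[0,0,0,0,0,5.5,0],[0,0,0,0,0,5.5,0],[0,0,0,0,0,5.5,0],[0,0,0,0.5,0.5,3,0],[0,0,0,3.5,3.6,0,0],[0,0,0,3.5,3.6,0,0],[0,0,0,3.5,3.6,0,0],[0,0,0,2.5,2.5,0,0],[0,0,0,0,0,0,0]]]'

```text
time_s: 4.78
tcp_pos: [589.4, 125.2, 466.0]
eef_rot: [[0.777, 0.63, 0.006], [0.63, -0.777, 0.005], [0.008, -0.0, -1.0]]
force: [-0.4, -0.7, -1.3]
grip_width: 26.6
```

```bash
python3 - <<'E'
from h import *
s=grab('scene');t=grab('top');print(r.state()['tcp_pos'].round(1),r.state()['grip_width'])
u,v=map(int,proj('scene',(588,127,150)))
a=cv2.resize(s[v-90:v+90,u-60:u+70],None,fx=3,fy=3,interpolation=cv2.INTER_CUBIC)
u,v=map(int,proj('top',(588,127,150)))
b=cv2.resize(t[v-90:v+90,u-60:u+70],None,fx=3,fy=3,interpolation=cv2.INTER_CUBIC)
cv2.imwrite('pics/d2.png',np.hstack([a,b]));print(u,v)
E
```

```text
[588.2 122.  466.6] 26.91443191700681
226 180
```

View pics/d2.png

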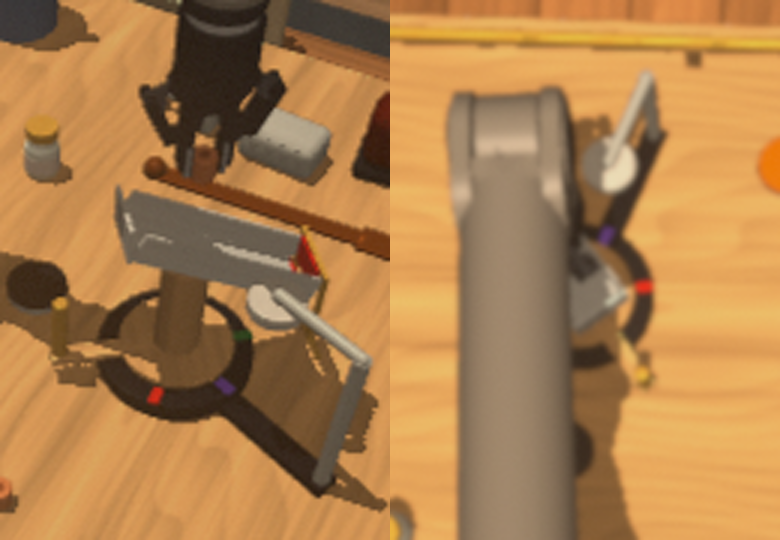

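The left panel shows the piece held at (205,160), above the middle of the chute. I'll nudge it outward, lower it and let go.

Call:
move_arm --deltas '[[[0,0,0,0.7,0.8,-2,0],[0,0,0,0,0,-4,0],[0,0,0,0,0,-1.8,0],[0,0,0,0,0,0,0],[0,0,0,0,0,0,60],[0,0,0,0,0,0,60],[0,0,0,0,0,0,60],[0,0,0,0,0,2,60],[0,0,0,0,0,5,60]]]'

```text
time_s: 6.0
tcp_pos: [592.6, 126.9, 454.1]
eef_rot: [[0.783, 0.622, 0.001], [0.622, -0.783, 0.005], [0.004, -0.004, -1.0]]
force: [0.3, -0.2, 0.5]
grip_width: 51.1
```

```bash
cat > ced.py <<'E'
from h import *
s=grab('scene');print(r.state()['tcp_pos'].round(1),r.state()['grip_width'])
hsv=cv2.cvtColor(s,cv2.COLOR_BGR2HSV);m=cv2.inRange(hsv,(2,90,90),(11,255,255));k=np.zeros_like(m);k[130:330,180:400]=m[130:330,180:400]
c,_,st,ce=cv2.connectedComponentsWithStats(k)
for i in range(1,c):
    if st[i,4]>7: print(st[i],"z26",px2('scene',*ce[i],24).round(1)[:2])
u,v=map(int,proj('scene',(588,127,150)))
cv2.imwrite('pics/last.png',cv2.resize(s[v-60:v+60,u-70:u+90],None,fx=3,fy=3,interpolation=cv2.INTER_CUBIC))
E
python3 ced.py
```

```text
[594.7 126.3 463. ] 51.39002793555188
[392 130   8   3  14] z26 [681.8 641.6]
[358 169  14  14  98] z26 [664.9 331.3]
[314 220   6   6  28] z26 [599.9  55.2]
[261 251   8   6  30] z26 [ 510.2 -134.3]
[236 252   7   5  24] z26 [ 442.5 -174.8]
```

View pics/last.png

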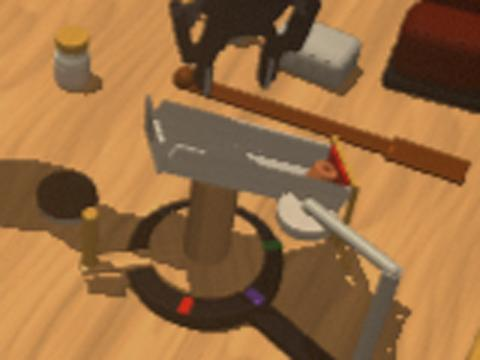

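The first piece lies in the chute against the red gate, at crop (322,170). Next is the piece at (510,-133).

Call:
move_arm --deltas '[[[0,0,0,-1.7,-5.1,0,60],[0,0,0,-1.7,-5.1,0,60],[0,0,0,-1.7,-5.1,0,60],[0,0,0,-1.7,-5.1,-3,60],[0,0,0,-1.4,-4,-4,60],[0,0,0,0,0,-5,60],[0,0,0,0,0,-5,60],[0,0,0,0,0,-4,60],[0,0,0,0,0,0,60]]]'

```text
time_s: 7.18
tcp_pos: [511.1, -126.2, 258.0]
eef_rot: [[0.782, 0.622, 0.043], [0.622, -0.783, 0.013], [0.042, 0.017, -0.999]]
force: [0.4, 0.2, 0.6]
grip_width: 51.3
```

Call:
move_arm --deltas '[[[-0.013,0.043,0,-0.1,-0.7,-3,60],[0,0,0,0,0,-3,60],[0,0,0,0,0,-2,60],[0,0,0,0,0,0,60]]]'

```text
time_s: 7.68
tcp_pos: [516.2, -134.3, 184.7]
eef_rot: [[0.781, 0.624, 0.016], [0.624, -0.781, -0.002], [0.011, 0.012, -1.0]]
force: [-0.5, 0.8, -0.2]
grip_width: 51.1
```

Call:
move_arm --deltas '[[[0.002,0.016,0,-0.6,0.1,-0.8,60],[0,0,0,0,0,0,60],[0,0,0,0,0,0,60],[0,0,0,0,0,0,0],[0,0,0,0,0,0,0],[0,0,0,0,0,0,0],[0,0,0,0,0,0,0],[0,0,0,0,0,0,0]]]'

```text
time_s: 8.68
tcp_pos: [512.5, -133.7, 181.2]
eef_rot: [[0.781, 0.624, 0.008], [0.624, -0.781, -0.001], [0.006, 0.006, -1.0]]
force: [-0.1, -0.4, 1.6]
grip_width: 26.7
```

Call:
move_arm --deltas '[[[0,0,0,0,0,3,0],[0,0,0,0,0,5.5,0],[0,0,0,0,0,5.5,0],[0,0,0,0,0,5.5,0],[0,0,0,0.5,1,5.5,0],[0,0,0,1.6,5.2,3,0],[0,0,0,1.6,5.2,0,0],[0,0,0,1.6,5.2,0,0],[0,0,0,1.6,5.2,0,0],[0,0,0,1.2,4,0,0],[0,0,0,0,0,0,0],[0,0,0,0,0,0,0]]]'

```text
time_s: 10.18
tcp_pos: [590.7, 130.9, 469.2]
eef_rot: [[0.785, 0.62, 0.006], [0.62, -0.785, 0.002], [0.006, 0.003, -1.0]]
force: [-0.3, -0.1, -0.3]
grip_width: 26.6
```

Call:
move_arm --deltas '[[[0,0,0,0.4,0,-2,0],[0,0,0,0,0,-4,0],[0,0,0,0,0,-1.8,0],[0,0,0,0,0,0,0],[0,0,0,0,0,0,60],[0,0,0,0,0,0,60],[0,0,0,0,0,0,60],[0,0,0,0,0,2,60],[0,0,0,0,0,5,60],[0,0,0,0,0,0,60]]]'

```text
time_s: 11.42
tcp_pos: [594.6, 123.2, 460.9]
eef_rot: [[0.791, 0.612, 0.01], [0.612, -0.791, 0.002], [0.009, 0.005, -1.0]]
force: [-0.1, -0.7, -0.3]
grip_width: 51.1
```

```bash
python3 ced.py
```

```text
[593.7 123.5 458.3] 51.25312081198817
[393 130   7   3  13] z26 [683. 642.]
[352 169  20  14 129] z26 [656.4 328.6]
[314 220   6   6  27] z26 [600.   55.7]
[236 252   8   6  26] z26 [ 442.9 -174. ]
```

View pics/last.png

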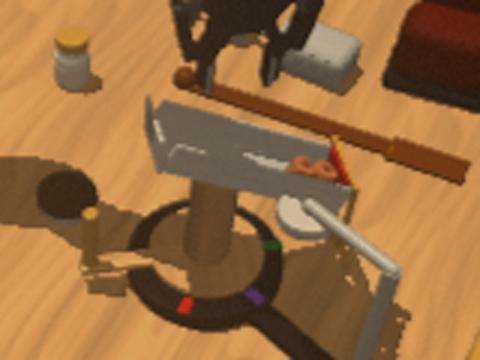

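Two pieces are now queued at the gate, at crop (300,167) and (325,170). Going for the third at (442,-174).

Call:
move_arm --deltas '[[[0,0,0,-2.5,-4.9,0,60],[0,0,0,-2.5,-4.9,0,60],[0,0,0,-2.5,-4.9,0,60],[0,0,0,-2.5,-4.9,0,60],[0,0,0,-2.5,-4.9,-2,60],[0,0,0,-2,-4,-3,60],[0,0,0,0,0,-5,60],[0,0,0,0,0,-5,60],[0,0,0,0,0,-4,60],[0,0,0,0,0,0,60],[0,0,0,0,0,0,60]]]'

```text
time_s: 12.85
tcp_pos: [438.6, -166.3, 257.7]
eef_rot: [[0.789, 0.614, 0.001], [0.614, -0.789, 0.003], [0.003, -0.001, -1.0]]
force: [0.2, 0.2, 0.3]
grip_width: 51.1
```

Call:
move_arm --deltas '[[[0,0,0,0.4,-0.8,-3,60],[0,0,0,0,0,-3,60],[0,0,0,0,0,-2,60],[0,0,0,0,0,0,60],[0,0,0,0,0,0,60]]]'

```text
time_s: 13.48
tcp_pos: [448.9, -174.9, 184.8]
eef_rot: [[0.786, 0.618, 0.021], [0.618, -0.786, 0.001], [0.017, 0.012, -1.0]]
force: [-0.0, -0.3, 0.2]
grip_width: 51.2
```

```bash
python3 ced.py
```

```text
[ 449.  -174.9  184.8] 51.33943016846383
[391 130   9   3  17] z26 [680.7 640.3]
[351 169  21  14 125] z26 [656.4 329.6]
[314 220   6   6  27] z26 [600.   55.7]
[238 252   5   3   9] z26 [ 440.3 -169.5]
```

Call:
move_arm --deltas '[[[0,0.02,0,-0.6,0.1,-0.8,60],[0,0,0,0,0,-0.1,60],[0,0,0,0,0,0,60],[0,0,0,0,0,0,0],[0,0,0,0,0,0,0],[0,0,0,0,0,0,0],[0,0,0,0,0,0,0],[0,0,0,0,0,3,0],[0,0,0,0,0,5.5,0],[0,0,0,0,0,5.5,0],[0,0,0,0,0,5.5,0],[0,0,0,0,0,5.5,0]]]'

```text
time_s: 15.02
tcp_pos: [440.7, -172.8, 429.6]
eef_rot: [[0.787, 0.617, -0.008], [0.617, -0.787, 0.002], [-0.005, -0.007, -1.0]]
force: [1.1, 1.3, -1.5]
grip_width: 26.7
```

Call:
move_arm --deltas '[[[0,0,0,2.5,5,3,0],[0,0,0,2.5,5,0,0],[0,0,0,2.5,5,0,0],[0,0,0,2.5,5,0,0],[0,0,0,2.5,5,0,0],[0,0,0,2.2,4.3,0,0],[0,0,0,0,0,0,0],[0,0,0,0,0,0,0],[0,0,0,0,0,0,0]]]'

```text
time_s: 16.15
tcp_pos: [589.1, 125.1, 463.6]
eef_rot: [[0.79, 0.613, 0.004], [0.613, -0.79, 0.006], [0.007, -0.002, -1.0]]
force: [-1.0, -0.4, -0.6]
grip_width: 26.7
```

Call:
move_arm --deltas '[[[0,0,0,0.3,0.3,-2,0],[0,0,0,0,0,-4,0],[0,0,0,0,0,-1.4,0],[0,0,0,0,0,0,0],[0,0,0,0,0,0,60],[0,0,0,0,0,0,60],[0,0,0,0,0,0,60],[0,0,0,0,0,2,60],[0,0,0,0,0,5,60],[0,0,0,0,0,0,60]]]'

```text
time_s: 17.4
tcp_pos: [592.6, 124.2, 462.7]
eef_rot: [[0.794, 0.608, 0.011], [0.608, -0.794, 0.009], [0.015, -0.0, -1.0]]
force: [0.6, 0.6, -0.1]
grip_width: 51.5
```

```bash
python3 ced.py; python3 - <<'E'
from h import *
print(r.state()['joints'].round(2))
t=grab('top'); s=grab('scene')
for n,im in (('top',t),('scene',s)):
    hsv=cv2.cvtColor(im,cv2.COLOR_BGR2HSV); print(n)
    for p in [(484,46,122),(608,-257,20),(585,-160,13)]: print(proj(n,p).round(0))
E
```

```text
[591.7 124.5 460.1] 51.18915550012688
[392 130   8   3  13] z26 [682. 642.]
[345 169  27  14 148] z26 [649.9 326.8]
[314 220   6   6  27] z26 [600.   55.7]
[-0.84  0.35  0.75  1.59 -0.25  1.29  0.6 ]
top
[250. 213.]
[335. 185.]
[308. 191.]
scene
[285. 192.]
[272. 300.]
[281. 272.]
```

View pics/last.png

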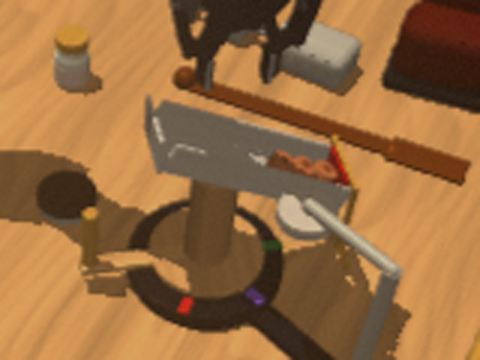

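All three pieces are queued in the chute, at crop (280–335,165). Now I go to the crank post and turn the jaws to straddle it tangentially.

Call:
move_arm --deltas '[[[0,0,0.16,-1,-0.8,0,50],[0,0,0.16,-1,-0.8,0,50],[0,0,0.16,-1,-0.8,0,50],[0,0,0.16,-1,-0.8,0,50],[0,0,0.16,-1,-0.8,0,50],[0,0,0.16,-1,-0.8,0,50],[0,0,0.16,-1,-0.8,0,50],[0,0,0.16,-1,-0.8,0,50],[0,0,0.16,-1,-0.8,0,50],[0,0,0.16,-1,-0.8,0,50],[0,0,0,0,0,0,50]]]'

```text
time_s: 18.92
tcp_pos: [482.9, 44.4, 442.2]
eef_rot: [[-0.672, 0.74, -0.019], [0.74, 0.672, -0.018], [-0.001, -0.027, -1.0]]
force: [0.8, 0.1, -0.8]
grip_width: 42.5
```

Call:
move_arm --deltas '[[[0.018,-0.019,-0.03,0.2,0,-4,50],[0,0,0,0,0,-5,50],[0,0,0,0,0,-3,50],[0,0,0,0,0,0,50],[0,0,0,0,0,0,50]]]'

```text
time_s: 19.55
tcp_pos: [486.1, 46.8, 318.3]
eef_rot: [[-0.641, 0.767, 0.001], [0.767, 0.641, 0.001], [-0.0, 0.001, -1.0]]
force: [0.3, 0.6, 0.4]
grip_width: 42.8
```

```bash
python3 - <<'E'
from h import *
s=grab('scene');print(r.state()['tcp_pos'].round(1),r.state()['eef_rot'].round(3).tolist(),r.state()['joints'].round(2))
u,v=map(int,proj('scene',(485,44,140)))
cv2.imwrite('pics/d3.png',cv2.resize(s[v-60:v+70,u-80:u+80],None,fx=4,fy=4,interpolation=cv2.INTER_CUBIC))
E
```

```text
[486.1  46.8 318.4] [[-0.642, 0.767, 0.001], [0.767, 0.642, 0.001], [-0.0, 0.002, -1.0]] [-0.66  0.23  0.54  2.02 -0.15  0.93  2.23]
```

View pics/d3.png

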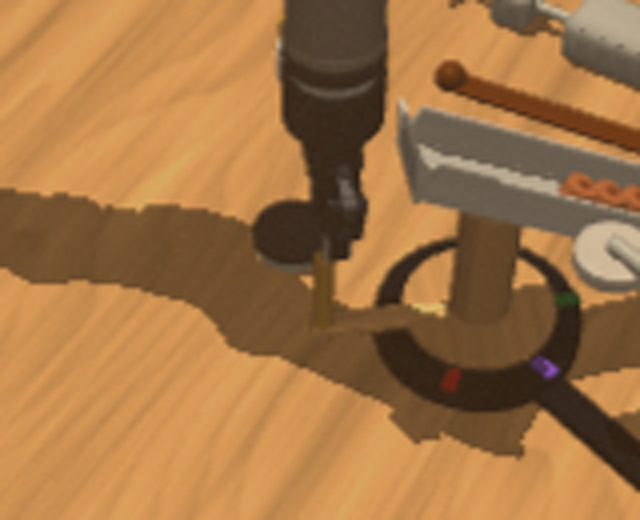

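```bash
python3 - <<'E'
from h import *
u,v=map(int,proj('scene',(485,44,140)));u0,v0=u-80,v-60
f=lambda p:((proj('scene',p)-(u0,v0))*4).round(0)
for z in(155,122,37,0):print(z,f((486,46.8,z)),f((485,42,z)))
print(f((588,127,37)),f((590,129,37)))
for X,Y,z in((322,253,122),(322,328,37)): print(px2('scene',u0+X/4,v0+Y/4,z).round(1))
E
```

```text
155 [327. 228.] [323. 232.]
122 [326. 256.] [322. 260.]
37 [325. 323.] [321. 327.]
0 [324. 351.] [321. 354.]
[475. 305.] [478. 304.]
[481.4  48.1 122. ]
[486.3  41.3  37. ]
```

Call:
move_arm --deltas '[[[0,0,0,-0.15,-0.3,-3,50],[0,0,0,0,0,-2.3,50],[0,0,0,0,0,-0.5,50],[0,0,0,0,0,0,50],[0,0,0,0,0,0,50]]]'

```text
time_s: 20.23
tcp_pos: [488.7, 44.9, 266.1]
eef_rot: [[-0.641, 0.767, 0.016], [0.768, 0.641, 0.006], [-0.005, 0.016, -1.0]]
force: [0.5, 0.4, -0.1]
grip_width: 42.9
```

Call:
move_arm --deltas '[[[-0.006,0.016,0,-0.4,-0.1,-1,50],[0,0,-0.087,-0.7,0.95,0,50],[0,0,-0.087,-0.7,0.95,0,50],[0,0,-0.087,-0.5,1.05,0,50],[0,0,-0.087,-0.5,1.05,0,50],[0,0,-0.087,-0.3,1.15,0,50],[0,0,-0.087,-0.3,1.15,0,50]]]'

```text
time_s: 21.1
tcp_pos: [454.9, 104.5, 256.6]
eef_rot: [[-0.152, 0.988, 0.003], [0.988, 0.152, -0.006], [-0.006, 0.002, -1.0]]
force: [2.2, -1.6, 0.6]
grip_width: 42.4
```

Call:
move_arm --deltas '[[[0,0,-0.087,-0.1,1.15,0,50],[0,0,-0.087,-0.1,1.15,0,50],[0,0,-0.087,0.1,1.15,0,50],[0,0,-0.087,0.1,1.15,0,50],[0,0,-0.087,0.3,1.15,0,50],[0,0,-0.087,0.3,1.15,0,50],[0,0,0,0,0,0,50],[0,0,0,0,0,0,50],[0,0,0,0,0,0,50]]]'

```text
time_s: 22.22
tcp_pos: [458.7, 173.9, 255.0]
eef_rot: [[0.375, 0.927, -0.006], [0.927, -0.375, -0.01], [-0.011, -0.002, -1.0]]
force: [0.3, -0.1, 0.8]
grip_width: 42.9
```

```bash
python3 - <<'E'
from h import *
s=grab('scene');print(r.state()['tcp_pos'].round(1),r.state()['force'].round(1),r.state()['joints'].round(2))
u,v=map(int,proj('scene',(560,100,120)))
cv2.imwrite('pics/d4.png',cv2.resize(s[v-80:v+90,u-100:u+100],None,fx=3.5,fy=3.5,interpolation=cv2.INTER_CUBIC));print(u,v)
E
```

```text
[458.7 173.7 255. ] [-0.8  0.   0.8] [-1.05  0.38  0.72  2.07 -0.33  0.81  1.06]
313 189
```

View pics/d4.png

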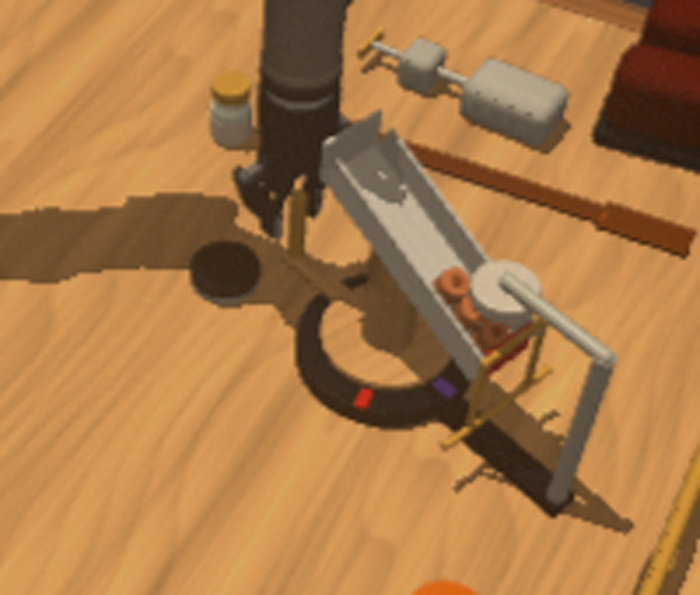

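The chute is under the lamp with all three pieces in it, at crop (455–495,285–330). The cage force is near zero, so the detent is holding it. I'll dwell over three seconds.

Call:
move_arm --deltas '[[[0,0,0,0,0,0,50],[0,0,0,0,0,0,50],[0,0,0,0,0,0,50],[0,0,0,0,0,0,50],[0,0,0,0,0,0,50],[0,0,0,0,0,0,50],[0,0,0,0,0,0,50],[0,0,0,0,0,0,50],[0,0,0,0,0,0,50],[0,0,0,0,0,0,50],[0,0,0,0,0,0,50],[0,0,0,0,0,0,50]]]'

```text
time_s: 23.78
tcp_pos: [458.7, 173.1, 255.1]
eef_rot: [[0.376, 0.927, -0.006], [0.927, -0.376, -0.01], [-0.011, -0.002, -1.0]]
force: [-0.2, 0.5, -0.3]
grip_width: 42.8
```

Call:
move_arm --deltas '[[[0,0,0,0,0,0,50],[0,0,0,0,0,0,50],[0,0,0,0,0,0,50],[0,0,0,0,0,0,50],[0,0,0,0,0,0,50],[0,0,0,0,0,0,50],[0,0,0,0,0,0,50],[0,0,0,0,0,0,50],[0,0,0,0,0,0,50],[0,0,0,0,0,0,50],[0,0,0,0,0,0,50],[0,0,0,0,0,0,50]]]'

```text
time_s: 25.28
tcp_pos: [458.7, 173.1, 255.1]
eef_rot: [[0.376, 0.927, -0.006], [0.927, -0.376, -0.01], [-0.011, -0.002, -1.0]]
force: [0.6, 0.3, -0.3]
grip_width: 42.9
```

Call:
move_arm --deltas '[[[0,0,0,0,0,0,50],[0,0,0,0,0,0,50],[0,0,0,0,0,0,50],[0,0,0,0,0,0,50],[0,0,0,0,0,0,50],[0,0,0,0,0,0,50],[0,0,0,0,0,0,50],[0,0,0,0,0,0,50],[0,0,0,0,0,0,50],[0,0,0,0,0,0,50],[0,0,0,0,0,0,50],[0,0,0,0,0,0,50]]]'

```text
time_s: 26.78
tcp_pos: [458.7, 173.1, 255.1]
eef_rot: [[0.376, 0.927, -0.006], [0.927, -0.376, -0.01], [-0.011, -0.002, -1.0]]
force: [0.2, -0.3, 0.7]
grip_width: 42.7
```

```bash
python3 - <<'E'
from h import *
f=lambda X,Y,z:px2('scene',213+X/3.5,109+Y/3.5,z)
for P in((298,193,122),(298,258,37)):
    p=f(*P);d=p[:2]-(588.5,127.5);print(p.round(1),np.hypot(*d),np.degrees(np.arctan2(d[1],d[0])))
a,b=f(443,443,55),f(548,371,55);print(a,b);d=(a+b)[:2]/2-(588.5,127.5);print(np.hypot(*d),np.degrees(np.arctan2(d[1],d[0])),np.degrees(np.arctan2(*(b-a)[1::-1])))
print(r.state()['time_s'],r.state()['tcp_pos'],r.state()['force'].round(1))
E
```

```text
[463.  179.6 122. ] 135.90584630311196 157.46151946867366
[469.1 175.3  37. ] 128.65366126470187 158.1898230438372
[693.45003755  21.22971273  55.        ] [746.53305952 144.833613    55.        ]
138.80727770487638 -18.684713954997637 66.75837637993241
26.775 [458.67861503 173.06384698 255.13760733] [ 0.2 -0.3  0.7]
```

Call:
move_arm --deltas '[[[0,0,-0.087,0.5,1.05,0,50],[0,0,-0.087,0.5,1.05,0,50],[0,0,-0.087,0.7,0.95,0,50],[0,0,-0.087,0.7,0.95,0,50],[0,0,-0.087,0.85,0.85,0,50],[0,0,-0.087,0.85,0.85,0,50],[0,0,-0.087,0.95,0.7,0,50],[0,0,-0.087,0.95,0.7,0,50]]]'

```text
time_s: 27.78
tcp_pos: [516.5, 242.4, 253.6]
eef_rot: [[0.894, 0.448, -0.026], [0.448, -0.894, -0.005], [-0.025, -0.007, -1.0]]
force: [-0.9, -1.3, 0.7]
grip_width: 42.8
```

Call:
move_arm --deltas '[[[0,-0.013,-0.07,1.2,0.6,0,50],[0,-0.013,-0.07,1.25,0.5,0,50],[0,0,-0.07,1.3,0.4,0,50],[0,0,-0.07,1.3,0.3,0,50],[0,0,0,0,0,0,50],[0,0,0,0,0,0,50],[0,0,0,0,0,0,50],[0,0,0,0,0,0,50],[0,0,0,0,0,0,50]]]'

```text
time_s: 28.9
tcp_pos: [566.5, 262.0, 252.1]
eef_rot: [[0.984, 0.179, -0.005], [0.179, -0.984, -0.004], [-0.005, 0.003, -1.0]]
force: [-0.4, -0.3, 0.0]
grip_width: 42.7
```

```bash
python3 - <<'E'
from h import *
s=grab('scene');print(r.state()['tcp_pos'].round(1),r.state()['force'].round(1),r.state()['joints'].round(2))
u,v=map(int,proj('scene',(580,60,80)))
cv2.imwrite('pics/d5.png',cv2.resize(s[v-90:v+125,u-110:u+110],None,fx=3,fy=2.75,interpolation=cv2.INTER_CUBIC) if 0 else cv2.resize(s[v-80:v+110,u-110:u+110],None,fx=3,fy=3,interpolation=cv2.INTER_CUBIC));print(u,v)
E
```

```text
[566.5 262.1 252.1] [ 0.3  0.2 -0.5] [-1.11  0.69  0.88  1.76 -0.62  1.    0.19]
312 208
```

View pics/d5.png

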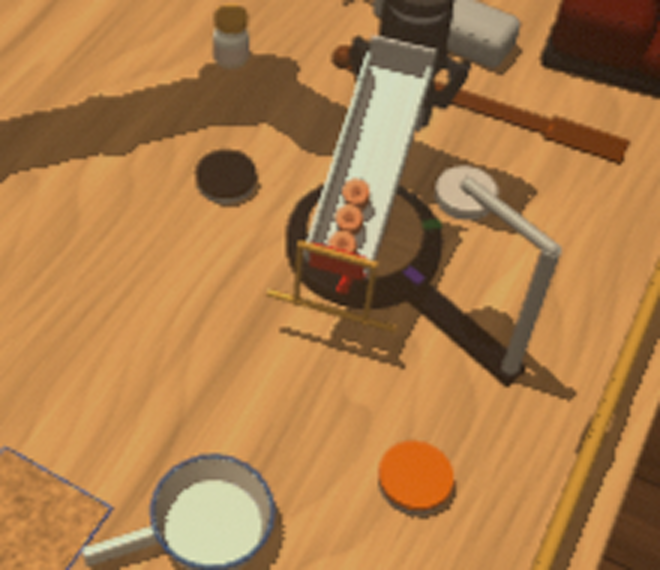

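The chute stands at red with all three pieces in line at the gate. The gate bar's ends are at crop (268,294) and (395,326). The dish rim is centred near (213,513), and the handle tip is at (86,555).

```bash
python3 - <<'E'
from h import *
s=grab('scene')
f=lambda X,Y,z:px2('scene',202+(X+.5)/3-.5,128+(Y+.5)/3-.5,z)
a,b=f(268,294,58),f(395,326,58);m=(a+b)/2;d=m[:2]-(588.5,127.5)
print(a,b,np.linalg.norm(a-b),"mid",m,np.hypot(*d),np.degrees(np.arctan2(d[1],d[0])),"perp",np.degrees(np.arctan2(*(b-a)[1::-1]))-90)
print("rim",f(213,513,36),"tip",f(86,556,36),f(86,556,24),"hroot",f(152,538,36))
hsv=cv2.cvtColor(s,cv2.COLOR_BGR2HSV);k=np.zeros(s.shape[:2],np.uint8);m=cv2.inRange(hsv,(0,0,150),(180,75,255));k[285:330,255:300]=m[285:330,255:300]
c,_,st,ce=cv2.connectedComponentsWithStats(k);i=1+st[1:,4].argmax();print(st[i],px2('scene',*ce[i],3).round(1))
b=cv2.inRange(hsv,(95,60,40),(130,255,220));k[:]=0;k[275:325,248:300]=b[275:325,248:300];p=np.argwhere(k)[:,::-1].astype(np.float32)
W=np.array([px2('scene',u,v,36)[:2] for u,v in p]);A=np.c_[2*W,np.ones(len(W))];x=np.linalg.lstsq(A,(W**2).sum(1),rcond=None)[0];print("rimfit",len(W),x[:2],np.sqrt(x[2]+x[0]**2+x[1]**2))
E
```

```text
[543.02297201 -20.45348184  58.        ] [678.08171722   6.94798136  58.        ] 137.8103945384491 mid [610.55234462  -6.75275024  58.        ] 136.05185353505178 -80.67190000838255 perp -78.53118697720859
rim [ 611.2128971  -259.78629361   36.        ] tip [ 529.91672334 -354.2199608    36.        ] [ 525.92993499 -350.33540146   24.        ] hroot [ 573.92954228 -309.45501358   36.        ]
[257 286  34  30 791] [ 609.8 -251.3    3. ]
rimfit 11 [ 610.11581387 -258.73911633] 56.009334256173936
```

Call:
move_arm --deltas '[[[0,0,0,0,0,3,50],[0,0,0,0,0,4,50],[0,0,0,0,0,5.5,50],[0,0,0,0,0,5.5,50],[0,0,0,0,0,3,50]]]'

```text
time_s: 29.62
tcp_pos: [564.4, 261.6, 465.2]
eef_rot: [[0.984, 0.179, -0.011], [0.179, -0.984, -0.007], [-0.012, 0.005, -1.0]]
force: [0.6, 0.1, -0.3]
grip_width: 42.9
```

Call:
move_arm --deltas '[[[0,0,0,-0.2,-5.4,0,50],[0,0,-0.09,-0.2,-5.4,0,50],[0,0,-0.09,-0.2,-5.4,0,50],[0,0,-0.09,-0.2,-5.4,0,50],[0,0,-0.09,-0.2,-5.4,0,50],[0,0,-0.09,-0.2,-5.4,0,50],[0,0,-0.09,-0.2,-5.4,0,50],[0,0,-0.09,-0.2,-5.4,-2,50],[0,0,-0.09,-0.2,-5.4,-2,50],[0,0,-0.09,-0.2,-5.4,-2,50],[0,0,-0.09,-0.2,-5.4,-3,50],[0,0,0,0,0,0,50]]]'

```text
time_s: 31.12
tcp_pos: [537.6, -348.5, 377.6]
eef_rot: [[0.736, -0.677, 0.002], [-0.677, -0.736, -0.0], [0.001, -0.001, -1.0]]
force: [-0.4, 0.6, -0.2]
grip_width: 42.6
```

Call:
move_arm --deltas '[[[0,0,0.02,0.7,1.6,-4,50],[0,0,0,0,0,-5,50],[0,0,0,0,0,-2.5,50],[0,0,0,0,0,0,50],[0,0,0,0,0,0,50]]]'

```text
time_s: 31.75
tcp_pos: [547.3, -329.6, 263.0]
eef_rot: [[0.754, -0.657, 0.008], [-0.657, -0.754, -0.0], [0.006, -0.005, -1.0]]
force: [0.6, 0.6, -0.2]
grip_width: 42.6
```

```bash
python3 - <<'E'
from h import *
s=grab('scene');print(r.state()['tcp_pos'].round(1),r.state()['eef_rot'].round(3).tolist(),r.state()['joints'].round(2))
u,v=map(int,proj('scene',(560,-300,40)))
cv2.imwrite('pics/d6.png',cv2.resize(s[v-70:v+50,u-70:u+70],None,fx=4,fy=4,interpolation=cv2.INTER_CUBIC));print(u,v)
f=lambda p:((proj('scene',p)-(u-70,v-70))*4).round()
p=r.state()['tcp_pos'];print(f((p[0],p[1],36)),f((p[0],p[1],100)))
E
```

```text
[ 547.4 -329.5  263. ] [[0.754, -0.657, 0.008], [-0.657, -0.754, 0.0], [0.006, -0.005, -1.0]] [-0.19  0.76  1.    1.72 -0.73  1.07  0.34]
249 301
[246. 310.] [238. 269.]
```

View pics/d6.png

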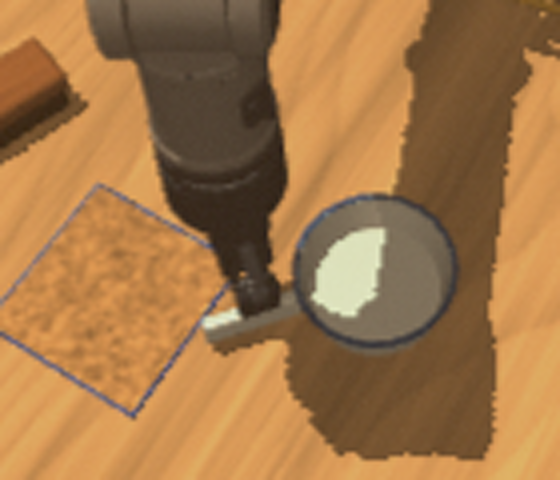

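The handle runs from (297,298) to (205,325), and the tool axis meets it at (246,310), as intended. I'll descend and grip.

Call:
move_arm --deltas '[[[0,0.008,0,-0.2,-0.3,-3,50],[0,0,0,0,0,-3,50],[0,0,0,0,0,-1,50],[0,0,0,0,0,0,50],[0,0,0,0,0,0,50]]]'

```text
time_s: 32.42
tcp_pos: [548.6, -334.2, 200.0]
eef_rot: [[0.756, -0.655, 0.012], [-0.655, -0.756, -0.006], [0.013, -0.003, -1.0]]
force: [-0.6, -0.6, -0.2]
grip_width: 43.2
```

Call:
move_arm --deltas '[[[0.006,0.012,0,-0.4,0.2,-1.7,50],[0,0,0,0,0,0,50],[0,0,0,0,0,0,50],[0,0,0,0,0,0,0],[0,0,0,0,0,0,0],[0,0,0,0,0,0,0],[0,0,0,0,0,0,0],[0,0,0,0,0,0,0],[0,0,0,0,0,0,0]]]' --grip_force 80

```text
time_s: 33.55
tcp_pos: [544.8, -332.5, 183.8]
eef_rot: [[0.756, -0.655, 0.002], [-0.655, -0.756, -0.001], [0.002, -0.0, -1.0]]
force: [-0.7, 0.4, 0.4]
grip_width: 8.6
```

The handle is gripped. I'll lift slightly, swing the handle to about -100° so it stays clear of the tan tin, and come towards the chute from below.

Call:
move_arm --deltas '[[[0,0,0,0,0,1.2,0],[0,0,0,0,0,0,0],[0,0,0.108,0.3,2.1,0,0],[0,0,0.108,0.3,2.1,0,0],[0,0,0.108,0.3,2.1,0,0],[0,0,0.108,0.3,2.1,0,0],[0,0,0.108,0.3,2.1,0,0],[0,0,0,0,0,0,0],[0,0,0,0,0,0,0]]]'

```text
time_s: 34.67
tcp_pos: [558.7, -225.9, 196.7]
eef_rot: [[0.987, -0.16, 0.003], [-0.16, -0.987, -0.004], [0.003, 0.003, -1.0]]
force: [1.0, 0.9, -1.9]
grip_width: 8.5
```

```bash
python3 - <<'E'
from h import *
s=grab('scene');print(r.state()['tcp_pos'].round(1),r.state()['eef_rot'].round(3).tolist(),r.state()['grip_width'])
u,v=map(int,proj('scene',(590,-100,40)))
cv2.imwrite('pics/d7.png',cv2.resize(s[v-90:v+60,u-80:u+110],None,fx=4,fy=4,interpolation=cv2.INTER_CUBIC));print(u,v)
st=r.state();p=st['tcp_pos'];y=st['eef_rot'][:,1]
c=p-100*y;f=lambda p:((proj('scene',p)-(u-80,v-90))*4).round();print("pred center",c,f((c[0],c[1],p[2]-148)))
hsv=cv2.cvtColor(s,cv2.COLOR_BGR2HSV);m=cv2.inRange(hsv,(3,200,180),(14,255,255));k=np.zeros_like(m);k[260:310,310:370]=m[260:310,310:370]
c,_,st,ce=cv2.connectedComponentsWithStats(k);i=1+st[1:,4].argmax();print("tin",st[i],px2('scene',*ce[i],20).round(1))
E
```

```text
[ 558.8 -225.8  196.6] [[0.987, -0.16, 0.003], [-0.16, -0.987, -0.003], [0.003, 0.003, -1.0]] 8.29097304433103
292 253
pred center [ 574.72363841 -127.08150634  196.30926544] [287. 373.]
tin [329 275  24  22 422] [ 761.4 -119.4   20. ]
```

View pics/d7.png

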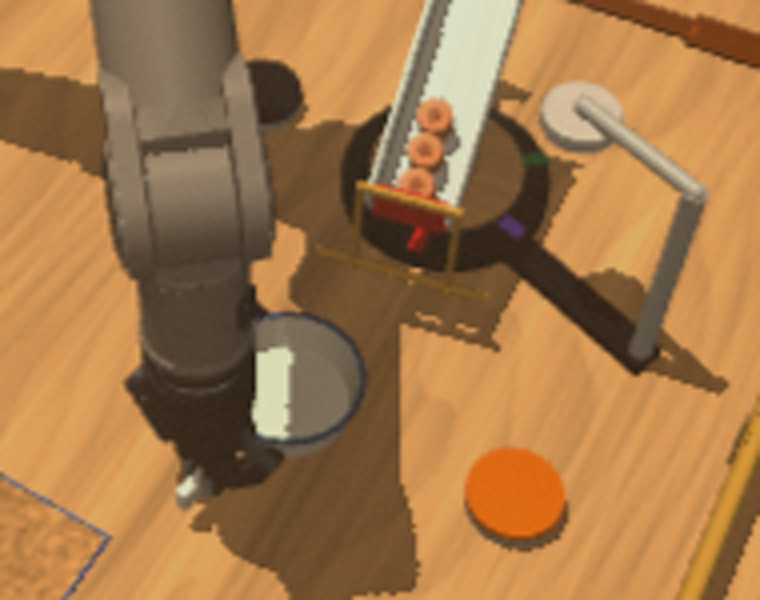

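The dish is held level at crop (290,375). The gate bar spans (320,250)–(488,296) and the tin is well clear. I'll slide the dish under the mouth, with its centre 166 mm from the axis.

Call:
move_arm --deltas '[[[0,0,0,0,0,-0.5,0],[0,0,0,1.1,2.25,-0.1,0],[0,0,0,1.1,2.25,0,0],[0,0,0,1.1,2.25,0,0],[0,0,0,1.0,2.0,0,0],[0,0,0,0,0,0,0],[0,0,0,0,0,0,0]]]'

```text
time_s: 35.6
tcp_pos: [599.9, -143.9, 188.8]
eef_rot: [[0.985, -0.174, -0.0], [-0.174, -0.985, -0.01], [0.002, 0.01, -1.0]]
force: [-0.7, -0.5, -1.9]
grip_width: 8.3
```

Call:
move_arm --deltas '[[[0,0,0,0.1,0.9,0,0],[0,0,0,0,0,0,0],[0,0,0,0,0,1,0],[0,0,0,0,0,1,0],[0,0,0,0,0,0,0],[0,0,0,0,0,0,0]]]'

```text
time_s: 36.35
tcp_pos: [599.6, -137.8, 211.0]
eef_rot: [[0.984, -0.179, 0.0], [-0.179, -0.984, -0.012], [0.002, 0.012, -1.0]]
force: [-0.2, 0.6, -1.7]
grip_width: 8.7
```

Call:
move_arm --deltas '[[[0,0,0,0,0.2,0.8,0],[0,0,0,0,0,0.7,0],[0,0,0,0,0,0.5,0],[0,0,0,0,0,0.3,0],[0,0,0,0,0,0,0],[0,0,0,0,0,0,0],[0,0,0,0,0,0,0]]]'

```text
time_s: 37.22
tcp_pos: [599.3, -135.6, 235.0]
eef_rot: [[0.984, -0.179, -0.001], [-0.179, -0.984, -0.012], [0.002, 0.012, -1.0]]
force: [0.4, -0.2, -2.3]
grip_width: 8.4
```

```bash
python3 - <<'E'
from h import *
s=grab('scene');print(r.state()['tcp_pos'].round(1),r.state()['force'].round(1),r.state()['eef_rot'].round(3).tolist())
u,v=map(int,proj('scene',(600,0,80)))
cv2.imwrite('pics/d8.png',cv2.resize(s[v-70:v+70,u-90:u+90],None,fx=4,fy=4,interpolation=cv2.INTER_CUBIC))
E
```

```text
[ 599.2 -135.6  235. ] [ 0.4 -0.2 -3.4] [[0.984, -0.179, -0.001], [-0.179, -0.984, -0.012], [0.002, 0.012, -1.0]]
```

View pics/d8.png

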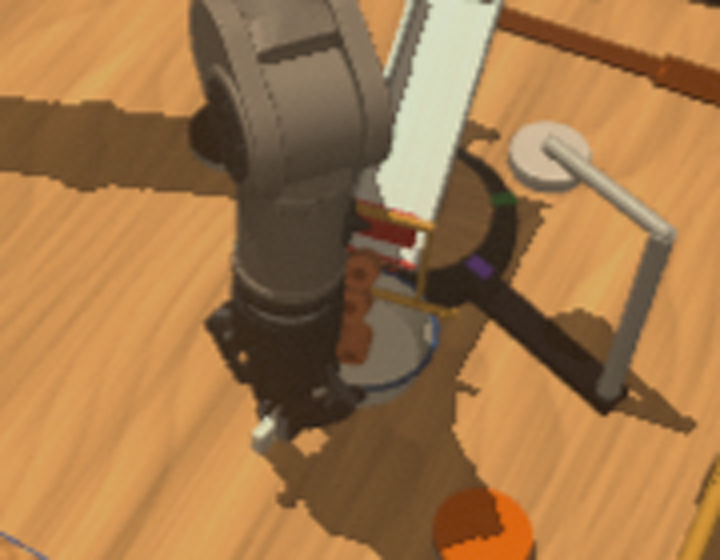

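The gate is open and the pieces are dropping into the dish, in a line at crop (352–365,265–345). I'll wait a little and check with a colour mask.

Call:
move_arm --deltas '[[[0,0,0,0,0,0.1,0],[0,0,0,0,0,0,0],[0,0,0,0,0,0,0],[0,0,0,0,0,0,0],[0,0,0,0,0,0,0],[0,0,0,0,0,0,0]]]'

```text
time_s: 38.02
tcp_pos: [599.1, -135.5, 235.7]
eef_rot: [[0.984, -0.179, -0.001], [-0.179, -0.984, -0.012], [0.001, 0.012, -1.0]]
force: [0.6, -0.6, -1.1]
grip_width: 8.7
```

```bash
cat > m.py <<'E'
from h import *
s=grab('scene');st_=r.state();p=st_['tcp_pos'];y=st_['eef_rot'][:,1];print(p.round(1),st_['force'].round(1))
c0=p-100*y;u,v=map(int,proj('scene',(c0[0],c0[1],p[2]-165)));print("dishpx",u,v)
o=cv2.imread('pics/d8.png')
hsv=cv2.cvtColor(s,cv2.COLOR_BGR2HSV);m=cv2.inRange(hsv,(2,90,70),(12,255,255))
c,_,st,ce=cv2.connectedComponentsWithStats(m)
for i in range(1,c):
    if st[i,4]>4 and abs(ce[i][0]-u)<50 and abs(ce[i][1]-v)<70: print(st[i],ce[i].round(1),hsv[m>0][:0],np.median(hsv[_==i],0))
cv2.imwrite('pics/l.png',cv2.resize(s[v-60:v+50,u-60:u+80],None,fx=5,fy=5,interpolation=cv2.INTER_CUBIC))
for yy in range(v-24,v+20,2): print(yy,''.join('#' if m[yy,x] else '.' for x in range(u-30,u+30)))
E
python3 m.py
```

```text
[ 599.1 -135.6  235.7] [-0.1  0.4 -2.1]
dishpx 309 236
[309 203   7   2   8] [312.1 203.4] [] [  8.5 139.  108. ]
[310 207  14   8  65] [317.  210.6] [] [  5. 183.  97.]
[306 214  18   7  40] [314.8 217.2] [] [  6. 137. 105.]
[305 224  10  21 144] [309.5 234.3] [] [ 12. 166. 100.]
[328 275  24  16 224] [337.9 282.3] [] [ 12. 218. 118.]
[349 290   4   5   7] [350.7 292.3] [] [ 12. 209. 167.]
[330 292  19   6  24] [339.2 295.8] [] [ 12.  215.5 137.5]
212 ..................................###########...............
214 ............................##............##................
216 ...........................#..#######.......................
218 ....................................#######.................
220 ......................................##..###...............
222 ............................................................
224 ..............................##............................
226 ...........................#######..........................
228 ...........................########.........................
230 ...........................#######..........................
232 ...........................#####..................#.........
234 ..........................########..........................
236 ............................########........................
238 ............................########........................
240 ...........................########.........................
242 ...........................########.........................
244 ...............................###..........................
246 ............................................................
248 ............................................................
250 ............................................................
252 ............................................................
254 ............................................................
```

Call:
move_arm --deltas '[[[0,0,0,0,0,-0.6,0],[0,0,0,0,0,-0.6,0],[0,0,0,0,0,-0.6,0],[0,0,0,0,0,-0.6,0],[0,0,0,0,0,-0.5,0],[0,0,0,0,0,0,0],[0,0,0,0,0,0,0],[0,0,0,0,0,0,0],[0,0,0,0,0,0,0]]]'

```text
time_s: 39.2
tcp_pos: [599.2, -135.5, 204.6]
eef_rot: [[0.984, -0.179, -0.001], [-0.179, -0.984, -0.012], [0.001, 0.012, -1.0]]
force: [-0.6, 0.3, -1.4]
grip_width: 8.6
```

```bash
python3 m.py
```

```text
[ 599.2 -135.5  204.6] [-0.3 -0.2 -3.1]
dishpx 309 242
[307 209  13   4  14] [313.3 210.4] [] [  8. 133. 109.]
[308 213  16  13  88] [316.  218.3] [] [  5.  186.5  96. ]
[305 230  10  20 137] [308.9 240. ] [] [ 12. 167. 101.]
[329 275  23  24 207] [337.1 283. ] [] [ 12. 218. 118.]
[343 292   9   7  16] [347.  295.1] [] [ 12. 222. 142.]
218 .......#.........................###########................
220 .....................................#######................
222 ....................................####....................
224 ...................................####.....................
226 ............................................................
228 ............................................................
230 .............................###............................
232 ...........................#######..........................
234 ...........................#######..........................
236 ..........................#.#####...........................
238 ..........................#####.............................
240 ..........................#.######..........................
242 ...........................#########........................
244 ...........................########..............#..........
246 ..........................########..........................
248 ...........................#######..........................
250 ............................................................
252 ............................................................
254 ............................................................
256 ............................................................
258 ............................................................
260 ............................................................
```

The cedar blob moved down together with the dish, so the pieces are in it. I'll lower clear of the bar and back out gently.

Call:
move_arm --deltas '[[[0,0,0,0,0,-0.6,0],[0,0,0,0,0,-0.5,0],[0,0,0,0,0,0,0],[0,0,0,-0.3,-0.8,0,0],[0,0,0,-0.5,-1.5,0,0],[0,0,0,-0.5,-1.8,0,0],[0,0,0,-0.5,-1.8,0,0],[0,0,0,-0.5,-1.8,0,0],[0,0,0,-0.5,-1.8,0,0],[0,0,0,-0.3,-1,1,0],[0,0,0,0,0,1,0],[0,0,0,0,0,0,0]]]'

```text
time_s: 40.75
tcp_pos: [564.9, -250.7, 215.4]
eef_rot: [[0.983, -0.183, 0.0], [-0.183, -0.983, -0.014], [0.003, 0.014, -1.0]]
force: [-0.1, -1.0, -2.4]
grip_width: 8.7
```

```bash
python3 m.py; python3 - <<'E'
from h import *
for n in('scene','top'):
    s=grab(n);print(n,[s[int(v),int(u)].tolist() for u,v in [proj(n,(611-.18*0,0,115)),proj(n,(606,30,140))]])
    hsv=cv2.cvtColor(s,cv2.COLOR_BGR2HSV);m=cv2.inRange(hsv,(2,110,70),(11,255,255));m[:150]=0;m[330:]=0;m[:,:200]=0;m[:,400:]=0
    c,_,st,ce=cv2.connectedComponentsWithStats(m)
    for i in range(1,c):
        if st[i,4]>8: print(st[i],ce[i].round(1))
E
```

```text
[ 564.8 -250.4  214.9] [-0.6 -0.7 -2.5]
dishpx 282 263
[305 208   8   3   9] [308.3 209. ] [] [  8. 145. 182.]
[314 211   6   2   6] [316.5 211.5] [] [  7.5 140.5 211. ]
[304 212  20  14 121] [313.9 217.6] [] [  5. 184. 101.]
[273 252  17  20 215] [281.3 261.3] [] [ 12. 168. 108.]
[330 291   4   5   5] [331.4 293. ] [] [ 12. 196. 122.]
239 ............................................................
241 ............................................................
243 ............................................................
245 .............................###............................
247 ............................................................
249 ............................................................
251 ............................................................
253 ..............................#######.......................
255 .....................###......########......................
257 .....................#####....########......................
259 .....................#######..########......................
261 .....................######.#########......
[... 260 characters left out ...]
.................
271 .............................####...........................
273 ............................................................
275 ............................................................
277 ............................................................
279 ............................................................
281 ............................................................
scene [[25, 38, 100], [190, 219, 220]]
[346 157   5   4   9] [348.  158.1]
[353 159   7   5  14] [356.  160.9]
[304 212  20  14 116] [314.  217.8]
[282 252   7   9  31] [285.5 255.6]
[273 255  11  14  56] [276.7 261.2]
top [[79, 129, 228], [181, 211, 228]]
[262 169   5  16  52] [264.2 176.4]
```

The mask shows three pieces in the dish and none left in the chute. Moving to the mat.

Call:
move_arm --deltas '[[[0,0,0,-0.7,-1,0,0],[0,0,0,-1.6,-2.3,0,0],[0,0,0,-2.2,-3.2,0,0],[0,0,0,-2.6,-3.7,0,0],[0,0,0,-2.6,-3.7,0,0],[0,0,0,-2.2,-3.2,0,0],[0,0,0,-1.4,-2,0,0],[0,0,0,-0.7,-1,0,0],[0,0,0,0,0,0,0],[0,0,0,0,0,0,0]]]'

```text
time_s: 42.15
tcp_pos: [417.4, -455.0, 211.7]
eef_rot: [[0.984, -0.177, -0.006], [-0.177, -0.984, -0.012], [-0.004, 0.013, -1.0]]
force: [0.1, -0.0, -1.9]
grip_width: 8.4
```

```bash
python3 - <<'E'
from h import *
st=r.state();p=st['tcp_pos'];y=st['eef_rot'][:,1];print(p.round(1),"center",(p-100*y).round(1),st['eef_rot'].round(3).tolist())
c=p-100*y
s=grab('scene')
hsv=cv2.cvtColor(s,cv2.COLOR_BGR2HSV)
# mat edge corners: blue
b=cv2.inRange(cv2.cvtColor(cv2.imread('pics/scene0.png'),cv2.COLOR_BGR2HSV),(105,50,60),(140,255,220));b[:270]=0;b[340:]=0;b[:,:170]=0;b[:,242:]=0
q=np.argwhere(b)[:,::-1];W=np.array([px2('scene',*x,3)[:2] for x in q]);rr=cv2.minAreaRect(W.astype(np.float32));print(len(q),rr)
E
```

```text
[ 417.4 -455.   211.7] center [ 435.1 -356.5  210.4] [[0.984, -0.177, -0.006], [-0.177, -0.984, -0.012], [-0.004, 0.013, -1.0]]
5 ((468.5194091796875, -401.0828857421875), (160.2211456298828, 76.77410888671875), 35.62531661987305)
```

Call:
move_arm --deltas '[[[0.012,-0.006,0,0.7,0.2,-0.6,0],[0,0,0,0,0,-0.7,0],[0,0,0,0,0,-0.5,0],[0,0,0,0,0,0,0],[0,0,0,0,0,0,0],[0,0,0,0,0,0,0]]]'

```text
time_s: 42.95
tcp_pos: [427.3, -450.3, 191.6]
eef_rot: [[0.985, -0.172, 0.0], [-0.172, -0.985, 0.003], [-0.0, -0.003, -1.0]]
force: [-0.2, 0.5, -2.5]
grip_width: 8.7
```

```bash
python3 - <<'E'
from h import *
c=[(207,279),(239,297),(211,331),(177,305)];W=np.array([px2('scene',*x,3)[:2] for x in c]);print(W.round(),W.mean(0))
st=r.state();print(st['tcp_pos'].round(1),(st['tcp_pos']-100*st['eef_rot'][:,1]).round(1),st['eef_rot'][:,2].round(3),st['force'].round(1))
E
```

```text
[[ 396. -286.]
 [ 514. -289.]
 [ 501. -414.]
 [ 370. -398.]] [ 445.29865846 -346.90136119]
[ 427.3 -450.3  191.6] [ 444.5 -351.8  191.9] [ 0.     0.003 -1.   ] [-0.2  0.5 -2.5]
```

Call:
move_arm --deltas '[[[0,0,0,0,0,-0.3,0],[0,0,0,0,0,-0.15,0],[0,0,0,0,0,0,0],[0,0,0,0,0,0,0]]]'

```text
time_s: 43.45
tcp_pos: [427.1, -450.6, 187.1]
eef_rot: [[0.985, -0.172, 0.001], [-0.172, -0.985, 0.002], [0.0, -0.002, -1.0]]
force: [0.1, -0.6, -3.7]
grip_width: 8.5
```

Call:
move_arm --deltas '[[[0,0,0,0,0,0,40],[0,0,0,0,0,0,40],[0,0,0,0,0,0,40],[0,0,0,0,0,2,40],[0,0,0,0,0,4,40],[0,0,0,0,0,5,40],[0,0,0,0,0,5,40],[0,0,0,-2,-2,5,40],[0,0,0,-2,-2,0,40],[0,0,0,0,0,0,40]]]'

```text
time_s: 44.7
tcp_pos: [384.5, -492.0, 414.4]
eef_rot: [[0.985, -0.174, 0.008], [-0.174, -0.985, -0.004], [0.009, 0.003, -1.0]]
force: [-0.2, 0.8, -0.1]
grip_width: 34.2
```

```bash
python3 - <<'E'
from h import *
s=grab('scene');print(r.state()['tcp_pos'].round(1),r.state()['grip_width'],r.state()['force'].round(1))
cv2.imwrite('pics/f.png',cv2.resize(s[140:345,150:400],None,fx=3,fy=2.9,interpolation=cv2.INTER_CUBIC))
E
```

```text
[ 385.9 -491.4  414.4] 34.333132802088336 [-0.4 -1.1  0.6]
```

View pics/f.png

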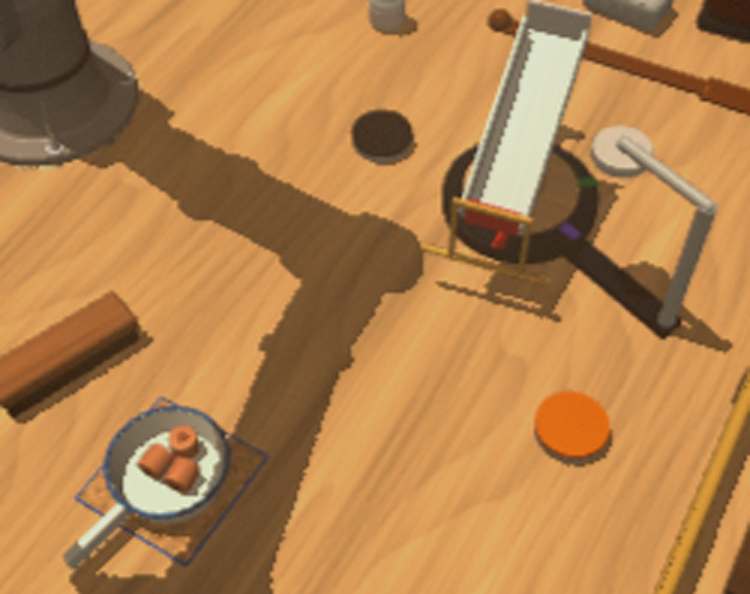

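The dish stands on the mat, with its rim centred at (167,462) and three pieces at (183,440), (155,460) and (180,473). The chute is empty, at red, with the gate shut. I'll check centring and the other end conditions, and hand in if they hold.

```bash
python3 - <<'E'
from h import *
f=lambda X,Y,z:px2('scene',150+X/3,140+Y/2.9,z)[:2]
d=f(167,462,39);m=np.mean([f(x,y,3) for x,y in((163,398),(266,458),(187,563),(78,497))],0)
a,b=f(422,247,58),f(550,280,58);e=(a+b)/2-(588.5,127.5);ang=np.degrees(np.arctan2(e[1],e[0]))
print("dish",d,"mat",m,"off",np.hypot(*(d-m)),"bar dir",ang,np.linalg.norm(a-b),np.hypot(*e))
if np.hypot(*(d-m))<20: r.sign_off();print("handed in")
E
```

```text
dish [ 447.16272879 -354.70437863] mat [ 447.39181435 -353.03739235] off 1.6826536931932503 bar dir -80.97120605090952 139.58177601837534 135.7036740672559
the job is handed in; nothing more can be done
handed in
```

I handed the job in at about 45 s of the 210 s limit; no verdict was reported.

**What I did**
- I put the three cedar pieces I could find into the chute at the green mark.
- I turned the carousel by the crank to violet, kept it there over 4 s, then turned it to red.
- I lifted the gate with the dish held by its handle, let the pieces slide in, and set the dish on the mat.

**Last checks**
- **Pieces:** all three show in the dish, and the chute is empty.
- **Dish:** it stands on the mat with its centre about 2 mm from the mat's centre. I judged it flat by eye only.
- **Carousel:** the gate bar points at about -81°, against -79.5° expected for red, which is well inside the 0.12 rad allowance. The bar's midpoint measured 136 mm from the axis instead of 141 mm, so the estimated axis or picked pixels are a few mm off.
- **Gate:** it looks shut in the picture; I did not measure the gap.
- **Bystanders:** those in the last picture look unmoved. I did not measure them.
- **Robot:** the gripper is clear and touching nothing.

One check disagreed: an early estimate put the tan tin near (700,-137), but measuring it gave (761,-119). The path I took stayed clear of both.

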